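Mix the bingo cage one turn and lock it again

ROBOT

A 6-joint arm with a two-finger parallel gripper is mounted at the origin on the work surface. World frame = base frame: x ahead of the robot, y to its left, z up, the work surface at z = 0. Lengths are in m, angles in rad, forces in N, time in s.
With the tool pointing down it reaches from about 0.375 to 0.975 m from the base axis. Payload 3.8 kg.
Tool frame: the origin (TCP) lies midway between the tips of the shut fingers; the grasp point (between the pads) lies 19 mm behind it; z points along the fingers, x is the direction in which the jaws open and shut, and the axes are right-handed (so a half turn about z gives the same grasp; the last joint's range is limited). The gripper opens to 88 mm and grips with 3 to 60 N. Pads are 18 mm wide; open, the fingers measure 123 mm over their backs; the gripper's body (75 mm by 187 mm) begins 45 mm behind the grasp point.
Start: joints at [1.122, 0.264, 1.604, -0, 1.274, -0.037], TCP at [0.27, 0.619, 0.239] pointing down, gripper open.
Joint ranges: [-2.63, 2.63], [-0.94, 2.18], [0.31, 2.57], [-1.31, 4.45], [0, 2.66], [-2.55, 2.55]. Speed limits (rad/s): [2.57, 2.57, 3.14, 3.14, 3.14, 3.14].

INTERFACE

Orientations are given as a unit quaternion [x, y, z, w].
In Python, from station import arm gives the robot as it stands.
- The arm moves only by the tool carry_out, never from a script. Its argument "rows" is a list of rows, each a list of 3 entries, a list of its own where there are three numbers: the shift along the world's x, y, z as a fraction of full scale, then the turn, a rotation vector about the world's x, y, z as a fraction of full scale, then the opening, from -1 (shut) to 1 (fully open). In form: [[[tx, ty, tz], [ax, ay, az], gripper], ...]. A call has 1 to 10 rows; each row shifts and turns the commanded pose from where the row before left it; what a row does not reach is not made up. Full scale, the value 1, is 0.4 m for a shift and pi rad for a turn. A row lasts 1/12 s, in which the tool goes at most 41.7 mm and 7.16 degrees, less where a joint would pass 70% of its speed; a pose out of reach is approached as far as the arm can. A call with a number of a shift or a turn outside -1 to 1 is refused whole. A call with a gripper value outside its range is refused whole. The fingers move at their own pace and stop on an object; "squeeze" is the grip in N (left out, the last holds). Time passes only in rows, so rows that do not move let the fingers close. It gives the time, the measured TCP pose, the force and the opening at its end, in the units of the state.
- arm.get_obs(): the state, without advancing time (a new reading comes with each control period).
- arm.read_camera(name): name is "scene" or "top" or "wrist"; returns the picture (400x640x3 uint8, red, green, blue); there is no depth.
- arm.get_calibration(name): a dict with "mtx" (3x3 intrinsics, pixels), "R" (3x3) and "t" (3): a world point X has camera coordinates R X + t. Camera axes: x right, y down, z forward; pixel columns grow to the right and rows downward; lengths in m; the calibration is good to about 2 mm. A picture is of the moment at which its call begins: read the wrist's pose just before it. get_calibration takes no time and is no camera call; for the wrist camera it gives the pose at the moment of the call.
- arm.finish_job(): hands the job in, once; it reports no verdict.
Trained networks look in the newest picture that a camera, given by its name, has taken for a name from the list of things; names that differ only in an ending like _2 or _b are one class to them, and where a whole thing is asked for, a point or a joint stands for the part that bears it (a point fixed in the world has none). Each returns a list of dicts, best first, with "p" (0 to 1); they miss things now and then, are a little off and sometimes report something else, mostly with a low value. They report only what shows in the picture. A call takes as long as a camera call.
- arm.search_frame(camera, label): "box" ([centre column, centre row, width, height] in pixels, round what is visible of it).
The state is a dict: "time": time; "joint_positions": joint angles; "qd": joint speeds; "joint_torque": joint torques, N m; "ee_pos": TCP position; "tool_rot": TCP orientation; "wrist_force": force on the tool from outside, world axes, zero at the start; "moment": the same for the moment, N m; "width": finger opening in m.
Only numpy, scipy, OpenCV 4.12 (cv2) and the standard library are available. Lean on these libraries where they do the work, as an engineer would, in place of code of your own. Each camera call takes 0.05 s, during which the arm holds its last target. There are 200 camera calls.

TASK

Get the bingo cage mixed for the next game: pull the yellow spring-loaded lock lever away from the drum until it clicks into its holding notch and stays there by itself, then crank the drum through one complete turn (the top of the drum moving away from the robot's side, towards the far side of the table) until the red door is back on top. Finally push the lever out of its notch so that it snaps back and locks the drum. Do not force the drum round against its lock, and leave everything else on the table where it is.

Things in the scene. Friction and masses are not known exactly. Their poses are not given: they have to be found in the camera images.
- stand: Dark wire stand of the bingo cage, fixed to the table. Origin on the table below the drum's middle; z up, y along the axle, x away from the robot's side (turned up to 0.2 rad). Axle at z 0.160. Wire drum 170 mm in diameter, y -0.075 to 0.075, six balls shut inside; legs at y -0.1 and 0.1. Lock lever's pivot along y at (-0.105, 0.075, 0.035).
- cage (a joint): Angle of drum and crank about the axle, rad, counted on past a turn. 0: red door on top, crank straight up (starts within 0.18 of it). Grows as the drum's top moves to stand +x (clockwise seen from the crank end); one complete turn is 6.28. Locked, it has only 0.22 rad of play either side of door-on-top. Balanced, 0.12 N m friction, stays where left.
- crank_grip (a point): Mid-grip point on the axis of the crank's black handle: a freely spinning sleeve 24 mm in diameter, parallel to the axle, from stand y -0.227 to -0.123 (crank arm at y -0.116). In the stand frame the point is (0.055 sin q, -0.185, 0.160 + 0.055 cos q), q = joint cage.
- lock (a joint): Lock lever angle, rad. 0: upright, tooth between the drum's two yellow lugs (locked). Grows as it tilts to stand -x, stop at 0.5. A spring returns it with 1.5 to 2.5 N at the knob; from 0.12 it rides over a sprung ball (up to 9 N at the knob, over the top at 0.28) and is then held at about 0.44. Pushed back to stand +x below 0.28 (up to 5 N) it snaps to 0. Tooth clear of the lugs above 0.2.
- lock_knob (a point): Middle of the lever's yellow knob, an upright cylinder 26 mm in diameter, 50 mm tall, on a 10 mm stem on the robot's side of the drum. In the stand frame it is at (-0.105 - 0.012 cos p - 0.165 sin p, 0.075, 0.035 + 0.165 cos p - 0.012 sin p), p = joint lock.
- jug: Cream water jug, 120 x 150 x 235 mm, origin under its middle. Leave alone.
- mug: Blue mug, 80 mm across, 90 mm tall, beside the crank; origin under its middle. Leave alone.
- ball_tray: White tray with wooden balls, 170 x 170 x 38 mm, origin under its middle. Leave alone.
- chip_tray: White tray with coloured balls, 170 x 170 x 38 mm, origin under its middle. Leave alone.
- marker: White marker pen with a blue cap, 140 mm long, 17 mm thick, lying on the table; origin under its middle, x along it. Leave alone.
- bottle: Clear bottle with a blue cap, 64 mm across, 190 mm tall, origin under its middle. Leave alone.

How it is judged:
By the outcome, as a careful person would: the job done as asked, in the order asked, and still so for the second after the job is handed in, with the robot touching nothing.
It also fails if it takes over 72 s, if anything falls off the work surface, if the arm or the gripper's body presses on something with over 40 N, if the wrist force passes 120 N, or if a joint passes its speed limit or range.

## Working session

There is one attempt and no reset: what is moved stays moved. The work goes in short steps, Python scripts to look and compute and a tool call to move; the robot and the scene stay as the last step left them, time stands still between calls to the robot, and variables do not carry over. Pictures are saved under pics/ and viewed, about 8 in all and at most 12, crops included, and the job is handed in when it is done.

Besides the shell and the picture viewer there is one more tool, called in YAML: its name, and indented under it one key for each argument. carry_out: Moves the arm, as the interface text tells. Shift numbers are shares of 0.4 m and turn numbers shares of pi rad, none past 1 either way. Its arguments: {"type":"object","properties":{"rows":{"type":"array","items":{"type":"array"}},"squeeze":{"type":"number"}},"required":["rows"]}

```bash
ls; mkdir -p pics; python3 - <<'E'
from station import arm
import cv2,numpy as np
o=arm.get_obs();print(o['time'],o['ee_pos'],o['tool_rot'],o['width'])
for c in ['scene','top']:
    im=arm.read_camera(c);cv2.imwrite(f'pics/{c}0.png',im[:,:,::-1])
    k=arm.get_calibration(c);print(c,k['mtx'].round(1).tolist(),(-k['R'].T@k['t']).round(3), k['R'].round(3).tolist())
    for l in ['stand','cage','crank_grip','lock_knob','jug','mug','ball_tray','chip_tray','marker','bottle']:
        r=arm.search_frame(c,l);print(l,[(np.round(d['box']).tolist(),round(d['p'],2)) for d in r[:2]])
E
```

```text
pics
0.0 [0.26986377 0.61790592 0.23738859] [ 8.36735114e-01  5.47606664e-01 -9.68867314e-04  5.92512501e-04] 0.08806452272233715
scene [[364.1, 0.0, 314.2], [0.0, 364.1, 197.5], [0.0, 0.0, 1.0]] [ 0.591 -0.585  0.909] [[0.996, 0.092, 0.005], [0.074, -0.769, -0.635], [-0.055, 0.632, -0.773]]
stand [([319.0, 175.0, 99.0, 113.0], 0.98)]
cage [([331.0, 169.0, 72.0, 90.0], 0.84)]
crank_grip [([329.0, 169.0, 68.0, 90.0], 0.76)]
lock_knob [([300.0, 144.0, 17.0, 45.0], 0.63)]
jug []
mug [([310.0, 272.0, 31.0, 46.0], 0.87)]
ball_tray [([361.0, 373.0, 91.0, 54.0], 0.81)]
chip_tray [([258.0, 376.0, 91.0, 49.0], 0.6)]
marker [([249.0, 262.0, 52.0, 8.0], 0.85)]
bottle [([283.0, 102.0, 19.0, 52.0], 0.72)]
top [[379.8, 0.0, 322.8], [0.0, 379.8, 201.3], [0.0, 0.0, 1.0]] [0.419 0.051 1.278] [[-0.018, -1.0, -0.003], [-0.994, 0.018, -0.109], [0.109, 0.001, -0.994]]
stand [([307.0, 201.0, 123.0, 95.0], 0.96), ([174.0, 261.0, 41.0, 22.0], 0.59)]
cage [([305.0, 194.0, 120.0, 67.0], 0.7)]
crank_grip [([306.0, 193.0, 114.0, 71.0], 0.92), ([449.0, 166.0, 57.0, 63.0], 0.49)]
lock_knob []
jug [([169.0, 196.0, 71.0, 45.0], 0.72), ([306.0, 193.0, 116.0, 67.0], 0.63)]
mug [([381.0, 207.0, 35.0, 27.0], 0.63), ([449.0, 166.0, 56.0, 62.0], 0.36)]
ball_tray [([449.0, 167.0, 56.0, 60.0], 0.8)]
chip_tray [([469.0, 233.0, 55.0, 55.0], 0.63), ([304.0, 202.0, 120.0, 92.0], 0.45)]
marker [([367.0, 258.0, 7.0, 44.0], 0.7)]
bottle [([174.0, 264.0, 42.0, 23.0], 0.93)]
```

```bash
python3 - <<'E'
import cv2,numpy as np
a=cv2.imread('pics/scene0.png')[80:320,230:430];b=cv2.imread('pics/top0.png')[130:310,150:430]
cv2.imwrite('pics/sc.png',cv2.resize(a,None,fx=2.5,fy=2.5,interpolation=2));cv2.imwrite('pics/tp.png',cv2.resize(b,None,fx=2.8,fy=2.8,interpolation=2))
E
```

```text
(no output)
```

View pics/sc.png

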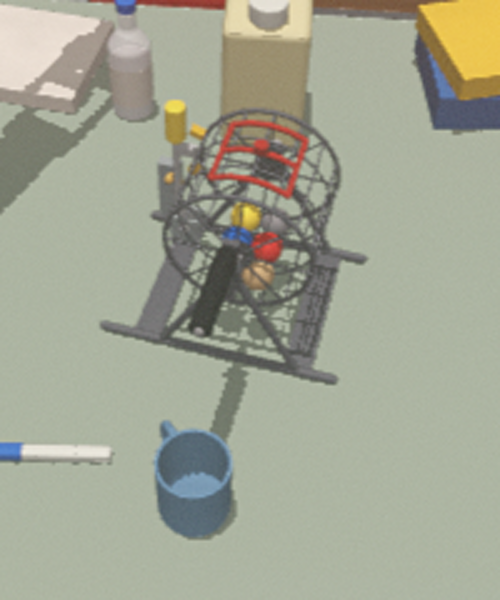

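View pics/tp.png

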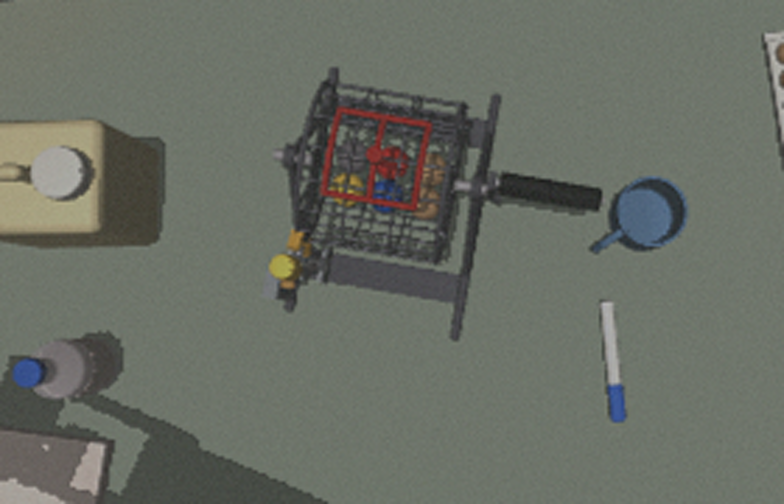

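The pictures show the drum with its red door on top (crop centre about (259,158) scene and (378,158) top). The crank handle is on the right (top crop 501,186 to 600,199). The yellow knob is at top crop (282,264) and scene crop (176,121). The mug is just beyond the handle end, and the jug and bottle are well to the left. Next I fit the stand pose.

```bash
cat > h.py <<'E'
from station import arm
import numpy as np
K={c:arm.get_calibration(c) for c in ['scene','top']}
def proj(c,X,k=None):
    k=k or K[c];v=k['mtx']@(k['R']@np.asarray(X,float)+k['t']);return v[:2]/v[2]
def W(s,P):
    x,y,a=s;c,n=np.cos(a),np.sin(a);return np.array([x+c*P[0]-n*P[1],y+n*P[0]+c*P[1],P[2]])
def grip(q,y=-.185): return [.055*np.sin(q),y,.16+.055*np.cos(q)]
def knob(p,u=0): return [-.105-.012*np.cos(p)-(.165+u)*np.sin(p),.075,.035+(.165+u)*np.cos(p)-.012*np.sin(p)]
def ray(c,uv,z):
    k=K[c];d=k['R'].T@np.linalg.inv(k['mtx'])@[*uv,1];o=-k['R'].T@k['t'];return o+d*(z-o[2])/d[2]
E
python3 - <<'E'
from h import *
from scipy.optimize import least_squares
T=lambda u,v:(u/2.8+150,v/2.8+130)
S=lambda u,v:(u/2.5+230,v/2.5+80)
obs=[('top',T(600,199),lambda q,d:grip(q,-.227)),('top',T(501,186),lambda q,d:grip(q,-.123)),('top',T(282,264),lambda q,d:knob(0,.025)),
('scene',S(176,121),lambda q,d:knob(0)),('scene',S(201,330),lambda q,d:grip(q,-.227)),('scene',S(231,248),lambda q,d:grip(q,-.123)),
('top',T(378,158),lambda q,d:[.085*np.sin(q),d,.16+.085*np.cos(q)]),('scene',S(259,158),lambda q,d:[.085*np.sin(q),d,.16+.085*np.cos(q)])]
f=lambda p:np.concatenate([proj(c,W(p[:3],g(p[3],p[4])))-np.array(uv) for c,uv,g in obs])
r=least_squares(f,[.45,.1,0,0,0],loss='soft_l1');print(r.x.round(4),f(r.x).round(1).tolist())
s=r.x[:3];q=r.x[3]
print('grip',W(s,grip(q)).round(3),'knob',W(s,knob(0)).round(3),'knob.44',W(s,knob(.44)).round(3))
print('mug',ray('top',T(647,213),.09),ray('scene',S(194,455),.09))
print('bottle',ray('top',T(28,373),.19),'jug',ray('top',T(60,173),.235),'marker',ray('top',(367,258),.01))
print([a for a in dir(arm) if a[0]!='_'])
E
```

```text
[ 0.5763  0.1589 -0.1835  0.0203 -0.005 ] [-0.3, -0.5, -1.4, -1.9, -0.5, -0.2, -0.2, 0.5, -0.5, 0.4, -1.2, 2.0, 0.4, -0.5, -0.5, -0.7]
grip [ 0.544 -0.023  0.215] knob [0.475 0.254 0.2  ] knob.44 [0.407 0.267 0.179]
mug [ 0.53132551 -0.13105465  0.09      ] [ 0.53595248 -0.12813324  0.09      ]
bottle [0.37068255 0.51643279 0.19      ] jug [0.56812367 0.47106436 0.235     ] marker [ 0.36744771 -0.09080194  0.01      ]
['Unreachable', 'finish_job', 'get_calibration', 'get_obs', 'read_camera', 'search_frame']
```

carry_out:
  rows:
    - [[0, 0, 0.1], [0, 0, 0.007], 1]
    - [[0, 0, 0.05], [0, 0, 0.007], 1]
    - [[0.051, -0.09, 0], [0, 0, 0.008], 1]
    - [[0.051, -0.09, 0], [0, 0, 0.008], 1]
    - [[0.051, -0.09, 0], [0, 0, 0.008], 1]
    - [[0.051, -0.09, 0], [0, 0, 0.007], 1]
    - [[0.051, -0.09, 0], [0, 0, 0.007], 1]
    - [[0.051, -0.09, 0], [0, 0, 0.007], 1]
    - [[0.051, -0.09, 0], [0, 0, 0.007], 1]
    - [[0.051, -0.09, 0], [0, 0, 0.007], 1]

```text
time: 1.93
ee_pos: [0.4339, 0.3288, 0.299]
tool_rot: [0.768, 0.64, 0.0, 0.0]
wrist_force: [0.6, 0.6, 0.3]
width: 0.088
```

carry_out:
  rows:
    - [[0.051, -0.09, 0], [0, 0, 0], 1]
    - [[0.051, -0.09, 0], [0, 0, 0], 1]
    - [[0, -0.01, 0], [0, 0, 0], 1]
    - [[0, 0, 0], [0, 0, 0], 1]
    - [[0, 0, 0], [0, 0, 0], 1]

```text
time: 2.35
ee_pos: [0.4741, 0.2547, 0.2988]
tool_rot: [0.769, 0.639, 0.0, -0.0]
wrist_force: [-0.1, 0.8, -0.1]
width: 0.0878
```

```bash
python3 - <<'E'
from h import *
import cv2
from scipy.spatial.transform import Rotation as Ro
o=arm.get_obs();print(o['time'],o['ee_pos'],Ro.from_quat(o['tool_rot']).as_matrix().round(3).tolist(),o['wrist_force'].round(1),o['joint_positions'].round(2))
k=arm.get_calibration('wrist');im=arm.read_camera('wrist')[:,:,::-1].copy()
s=[.5763,.1589,-.1835]
for P in [knob(0,.025),knob(0,-.025),[0,-.1,.16],[0,.1,.16],grip(.02,-.227),grip(.02,-.123)]:
    u=proj('wrist',W(s,P),k);print(u.round(1));cv2.drawMarker(im,tuple(int(v) for v in u),(255,0,255),0,8)
print([(d['box'],d['p']) for d in arm.search_frame('wrist','lock_knob')])
cv2.imwrite('pics/w1.png',im)
E
```

```text
2.35 [0.47407886 0.25465995 0.29881827] [[0.183, 0.983, -0.0], [0.983, -0.183, 0.001], [0.001, -0.0, -1.0]] [-0.1  0.8 -0.1] [ 0.45 -0.03  1.82  0.    1.35 -0.94]
[316.7 210.2]
[316.8 191.5]
[133.5 306.1]
[343.1 306. ]
[-61.  347.1]
[ 69.2 347.1]
[([315.8, 191.0, 34.3, 62.0], 0.68)]
```

View pics/w1.png

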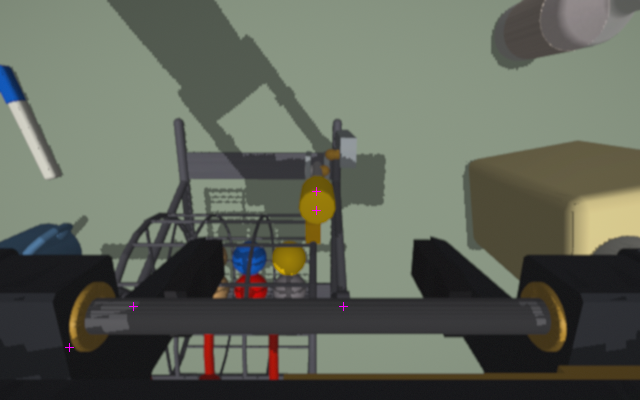

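Wrist view: the knob top is centred at about (317,208), where the fit predicts it, between the open fingers. Descending to grasp it.

carry_out:
  rows:
    - [[0, 0, -0.1], [0, 0, 0], 1]
    - [[0, 0, -0.1], [0, 0, 0], 1]
    - [[0, 0, -0.075], [0, 0, 0], 1]
    - [[0, 0, 0], [0, 0, 0], 1]
    - [[0, 0, 0], [0, 0, 0], -1]
    - [[0, 0, 0], [0, 0, 0], -1]
    - [[0, 0, 0], [0, 0, 0], -1]
    - [[0, 0, 0], [0, 0, 0], -1]
    - [[0, 0, 0], [0, 0, 0], -1]
    - [[0, 0, 0], [0, 0, 0], -1]
  squeeze: 40

```text
time: 3.28
ee_pos: [0.475, 0.2549, 0.1902]
tool_rot: [0.769, 0.64, 0.001, 0.0]
wrist_force: [-0.2, -0.0, -0.1]
width: 0.0504
```

carry_out:
  rows:
    - [[0, 0, 0], [0, 0, 0], -1]
    - [[0, 0, 0], [0, 0, 0], -1]
    - [[0, 0, 0], [0, 0, 0], -1]
    - [[0, 0, 0], [0, 0, 0], -1]
    - [[0, 0, 0], [0, 0, 0], -1]

```text
time: 3.7
ee_pos: [0.4741, 0.2542, 0.1887]
tool_rot: [0.769, 0.64, -0.0, 0.0]
wrist_force: [-0.2, -0.6, 1.2]
width: 0.0251
```

carry_out:
  rows:
    - [[-0.0179, 0.0033, -0.0018], [-0.0027, -0.0147, 0], -1]
    - [[-0.0178, 0.0033, -0.0027], [-0.0027, -0.0147, 0], -1]
    - [[-0.0176, 0.0033, -0.0035], [-0.0027, -0.0147, 0], -1]
    - [[-0.0174, 0.0032, -0.0044], [-0.0027, -0.0147, 0], -1]
    - [[-0.0172, 0.0032, -0.0052], [-0.0027, -0.0147, 0], -1]

```text
time: 4.12
ee_pos: [0.4417, 0.2603, 0.1827]
tool_rot: [0.763, 0.635, 0.078, 0.093]
wrist_force: [2.9, -1.6, 0.8]
width: 0.0252
```

carry_out:
  rows:
    - [[-0.017, 0.0031, -0.006], [-0.0027, -0.0147, 0], -1]
    - [[-0.0167, 0.0031, -0.0068], [-0.0027, -0.0147, 0], -1]
    - [[-0.0163, 0.003, -0.0076], [-0.0027, -0.0147, 0], -1]
    - [[-0.016, 0.003, -0.0084], [-0.0027, -0.0147, 0], -1]
    - [[-0.0156, 0.0029, -0.0091], [-0.0027, -0.0147, 0], -1]
    - [[0, 0, 0], [0, 0, 0], -1]
    - [[0, 0, 0], [0, 0, 0], -1]

```text
time: 4.7
ee_pos: [0.4058, 0.2672, 0.1664]
tool_rot: [0.747, 0.623, 0.149, 0.179]
wrist_force: [2.4, -1.4, 0.1]
width: 0.0252
```

```bash
python3 - <<'E'
from h import *
o=arm.get_obs();s=[.5763,.1589,-.1835]
print(o['ee_pos'],o['wrist_force'].round(1),o['moment'].round(2))
c,n=np.cos(s[2]),np.sin(s[2]);d=o['ee_pos'][:2]-s[:2];print('stand',c*d[0]+n*d[1],-n*d[0]+c*d[1],'lever ang',np.arctan2(-(c*d[0]+n*d[1])-.105,o['ee_pos'][2]-.035)-np.arctan2(.012,.155))
E
```

```text
[0.40582753 0.26721335 0.16638617] [ 2.4 -1.4  0.1] [-0.28 -0.19 -0.07]
stand -0.18737456060564053 0.07538844602089828 lever ang 0.4827460350025335
```

carry_out:
  rows:
    - [[0, 0, 0], [0, 0, 0], 0.3]
    - [[0, 0, 0], [0, 0, 0], 0.3]
    - [[0, 0, 0], [0, 0, 0], 0.3]
    - [[0, 0, 0], [0, 0, 0], 0.3]
    - [[0, 0, 0], [0, 0, 0], 0.3]
    - [[-0.02, 0.004, 0.04], [0, 0, 0], 0.3]
    - [[-0.04, 0.008, 0.08], [0, 0, 0], 0.3]
    - [[-0.04, 0.008, 0.08], [0, 0, 0], 0.3]
    - [[0, 0, 0.09], [0.0069, 0.0375, 0], 0.3]
    - [[0, 0, 0.05], [0.0069, 0.0375, 0], 0.3]

```text
time: 5.53
ee_pos: [0.3636, 0.2783, 0.3061]
tool_rot: [0.761, 0.639, 0.075, 0.085]
wrist_force: [1.4, -0.0, -0.3]
width: 0.0571
```

```bash
cat > look.py <<'E'
from h import *
import cv2,sys
n=sys.argv[1];im={c:arm.read_camera(c)[:,:,::-1].copy() for c in ['scene','top']}
s=[.5763,.1589,-.1835];q=float(sys.argv[2]);p=float(sys.argv[3])
o=arm.get_obs();print(o['time'],o['ee_pos'],o['width'])
for c in im:
    for P in [knob(p),grip(q,-.227),grip(q,-.123)]:
        u=proj(c,W(s,P));cv2.drawMarker(im[c],tuple(int(round(v)) for v in u),(255,0,255),0,5)
a=cv2.resize(im['scene'][110:230,250:400],None,fx=2.6,fy=2.6,interpolation=2);b=cv2.resize(im['top'][130:250,220:370],None,fx=2.6,fy=2.6,interpolation=2)
cv2.imwrite(f'pics/{n}.png',np.hstack([a,b]))
E
python3 look.py l1 0.02 .44
```

```text
5.6333 [0.37055084 0.27732756 0.30976032] 0.05741962555053859
```

View pics/l1.png

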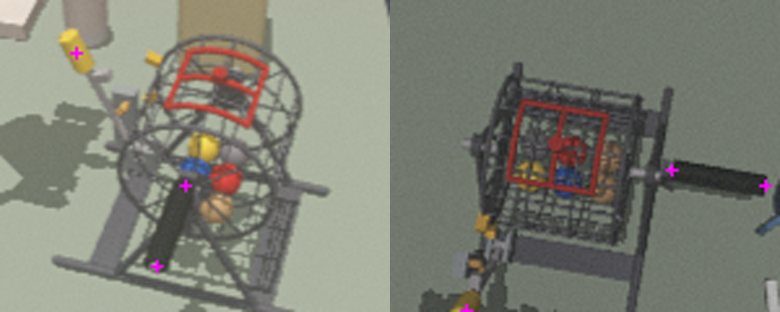

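Left: the yellow lever has tilted over and stays by itself, with the knob at (76,53) right on my mark for 0.44 rad. The door is still on top and the handle is on its marks. Now to the crank.

carry_out:
  rows:
    - [[0, 0, 0], [0.0067, 0.036, 0], 0.3]
    - [[0, 0, 0], [0.0067, 0.036, 0], 0.3]
    - [[0.0328, -0.0577, 0], [0, 0, -0.0385], 0.3]
    - [[0.0328, -0.0577, 0], [0, 0, -0.0385], 0.3]
    - [[0.0328, -0.0577, 0], [0, 0, -0.0385], 0.3]
    - [[0.0328, -0.0577, 0], [0, 0, -0.0385], 0.3]
    - [[0.0328, -0.0577, 0], [0, 0, -0.0385], 0.3]
    - [[0.0328, -0.0577, 0], [0, 0, -0.0385], 0.3]
    - [[0.0328, -0.0577, 0], [0, 0, -0.0385], 0.3]
    - [[0.0328, -0.0577, 0], [0, 0, -0.0385], 0.3]

```text
time: 6.47
ee_pos: [0.4712, 0.0888, 0.301]
tool_rot: [0.979, 0.205, -0.001, 0.0]
wrist_force: [0.2, 0.5, -0.7]
width: 0.0569
```

carry_out:
  rows:
    - [[0.0328, -0.0577, 0], [0, 0, -0.0385], 0.3]
    - [[0.0328, -0.0577, 0], [0, 0, -0.0385], 0.3]
    - [[0.0328, -0.0577, 0], [0, 0, -0.0385], 0.3]
    - [[0.0328, -0.0577, 0], [0, 0, -0.0385], 0.3]
    - [[0.0328, -0.0577, 0], [0, 0, -0.0385], 0.3]
    - [[0, 0, 0], [0, 0, 0], 0.3]
    - [[0, 0, 0], [0, 0, 0], 0.3]
    - [[0, 0, 0], [0, 0, 0], 0.3]

```text
time: 7.13
ee_pos: [0.5361, -0.0248, 0.3013]
tool_rot: [0.996, -0.092, -0.001, 0.0]
wrist_force: [0.3, 0.4, -0.2]
width: 0.0573
```

```bash
python3 - <<'E'
from h import *
import cv2
from scipy.spatial.transform import Rotation as Ro
o=arm.get_obs();print(o['time'],o['ee_pos'],Ro.from_quat(o['tool_rot']).as_matrix().round(3).tolist(),o['wrist_force'].round(1),o['joint_positions'].round(2))
k=arm.get_calibration('wrist');im=arm.read_camera('wrist')[:,:,::-1].copy()
s=[.5763,.1589,-.1835]
for P in [[0,-.1,.16],grip(0,-.227),grip(0,-.185),grip(0,-.123)]:
    u=proj('wrist',W(s,P),k);print(u.round(1));cv2.drawMarker(im,tuple(int(v) for v in u),(255,0,255),0,8)
cv2.imwrite('pics/w2.png',im)
E
```

```text
7.1333 [ 0.53614752 -0.02477087  0.30127569] [[0.983, -0.183, -0.002], [-0.183, -0.983, 0.0], [-0.002, 0.0, -1.0]] [ 0.3  0.4 -0.2] [-0.09 -0.03  1.82 -0.    1.36  0.09]
[325.1  77.9]
[325.5 253.8]
[325.9 199.5]
[326.6 109.2]
```

View pics/w2.png

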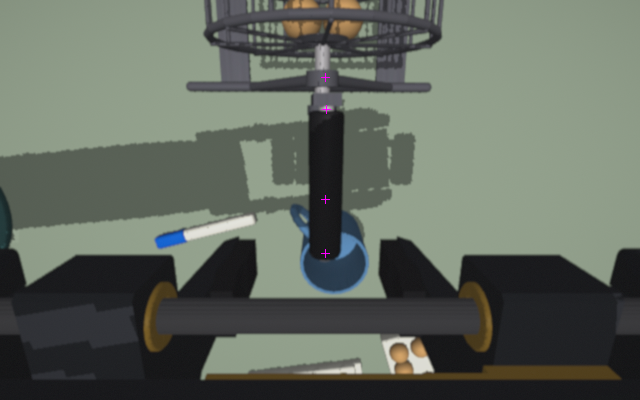

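```bash
python3 - <<'E'
from h import *
k=arm.get_calibration('wrist');o=arm.get_obs();print('cam-tcp',(-k['R'].T@k['t'])-o['ee_pos'])
# crank increments: q from 0, 10 deg rows, first 2 small ramp
a=-.1835
for i in range(36):
    q0,q1=np.radians(10*i),np.radians(10*i+10)
    dx=.055*(np.sin(q1)-np.sin(q0));dz=.055*(np.cos(q1)-np.cos(q0))
    print([[round(v/.4,4) for v in (dx*np.cos(a),dx*np.sin(a),dz)],[0,0,0],-1],end=', ' if i%9<8 else '\n')
E
```

```text
cam-tcp [0.01293988 0.06870001 0.14599288]
[[np.float64(0.0235), np.float64(-0.0044), np.float64(-0.0021)], [0, 0, 0], -1], [[np.float64(0.0228), np.float64(-0.0042), np.float64(-0.0062)], [0, 0, 0], -1], [[np.float64(0.0214), np.float64(-0.004), np.float64(-0.0101)], [0, 0, 0], -1], [[np.float64(0.0193), np.float64(-0.0036), np.float64(-0.0137)], [0, 0, 0], -1], [[np.float64(0.0167), np.float64(-0.0031), np.float64(-0.0169)], [0, 0, 0], -1], [[np.float64(0.0135), np.float64(-0.0025), np.float64(-0.0196)], [0, 0, 0], -1], [[np.float64(0.01), np.float64(-0.0018), np.float64(-0.0217)], [0, 0, 0], -1], [[np.float64(0.0061), np.float64(-0.0011), np.float64(-0.0232)], [0, 0, 0], -1], [[np.float64(0.0021), np.float64(-0.0004), np.float64(-0.0239)], [0, 0, 0], -1]
[[np.float64(-0.0021), np.float64(0.0004), np.float64(-0.0239)], [0, 0, 0], -1], [[np.float64(-0.0061), np.float64(0.0011), np.float64(-0.0232)], [0, 0, 0], -1], [[np.float64(-0.01), np.float64(0.0018), np.float64(-0.0217)], [0, 0, 0], -1], [[np.float64(-0.0135), np.float64(0.0025), np.float64(-0.0196)], [0, 0, 0], -1], [[np.float
[... 1124 characters left out ...]
0021), np.float64(-0.0004), np.float64(0.0239)], [0, 0, 0], -1], [[np.float64(0.0061), np.float64(-0.0011), np.float64(0.0232)], [0, 0, 0], -1], [[np.float64(0.01), np.float64(-0.0018), np.float64(0.0217)], [0, 0, 0], -1], [[np.float64(0.0135), np.float64(-0.0025), np.float64(0.0196)], [0, 0, 0], -1], [[np.float64(0.0167), np.float64(-0.0031), np.float64(0.0169)], [0, 0, 0], -1], [[np.float64(0.0193), np.float64(-0.0036), np.float64(0.0137)], [0, 0, 0], -1], [[np.float64(0.0214), np.float64(-0.004), np.float64(0.0101)], [0, 0, 0], -1], [[np.float64(0.0228), np.float64(-0.0042), np.float64(0.0062)], [0, 0, 0], -1], [[np.float64(0.0235), np.float64(-0.0044), np.float64(0.0021)], [0, 0, 0], -1]
```

carry_out:
  rows:
    - [[0.015, -0.003, -0.06], [0, 0, 0], 0.3]
    - [[0, 0, -0.1], [0, 0, 0], 0.3]
    - [[0, 0, -0.1], [0, 0, 0], 0.3]
    - [[0, 0, 0], [0, 0, 0], 0.3]
    - [[0, 0, 0], [0, 0, 0], -1]
    - [[0, 0, 0], [0, 0, 0], -1]
    - [[0, 0, 0], [0, 0, 0], -1]
    - [[0, 0, 0], [0, 0, 0], -1]
    - [[0, 0, 0], [0, 0, 0], -1]
    - [[0, 0, 0], [0, 0, 0], -1]
  squeeze: 30

```text
time: 8.02
ee_pos: [0.5438, -0.0259, 0.2004]
tool_rot: [0.996, -0.092, 0.002, -0.0]
wrist_force: [-1.9, 1.2, 3.9]
width: 0.0229
```

carry_out:
  rows:
    - [[0, 0, 0], [0, 0, 0], -1]
    - [[0.0235, -0.0044, -0.0021], [0, 0, 0], -1]
    - [[0.0228, -0.0042, -0.0062], [0, 0, 0], -1]
    - [[0.0214, -0.004, -0.0101], [0, 0, 0], -1]
    - [[0, 0, 0], [0, 0, 0], -1]

```text
time: 8.43
ee_pos: [0.5715, -0.0312, 0.1898]
tool_rot: [0.996, -0.092, 0.001, -0.0]
wrist_force: [1.4, 1.3, -2.4]
width: 0.0231
```

carry_out:
  rows:
    - [[0.0193, -0.0036, -0.0137], [0, 0, 0], -1]
    - [[0.0167, -0.0031, -0.0169], [0, 0, 0], -1]
    - [[0.0135, -0.0025, -0.0196], [0, 0, 0], -1]
    - [[0.01, -0.0018, -0.0217], [0, 0, 0], -1]
    - [[0.0061, -0.0011, -0.0232], [0, 0, 0], -1]
    - [[0.0021, -0.0004, -0.0239], [0, 0, 0], -1]

```text
time: 8.93
ee_pos: [0.5931, -0.0353, 0.141]
tool_rot: [0.996, -0.092, -0.005, -0.0]
wrist_force: [-12.6, 5.0, 5.4]
width: 0.0233
```

```bash
cat > st.py <<'E'
from h import *
o=arm.get_obs();s=[.5763,.1589,-.1835];c,n=np.cos(s[2]),np.sin(s[2]);d=o['ee_pos'][:2]-s[:2]
X=c*d[0]+n*d[1];Z=o['ee_pos'][2]+.019-.16
print(o['time'],'r',np.hypot(X,Z),'q',np.arctan2(X,Z),'y',-n*d[0]+c*d[1],'F',o['wrist_force'].round(1),o['width'])
E
python3 st.py
```

```text
8.9333 r 0.05195094415974749 q 1.5705782847161243 y -0.1878972272333734 F [-12.6   5.    5.4] 0.023278197947603708
```

carry_out:
  rows:
    - [[-0.0096, 0.0017, -0.0239], [0, 0, 0], -1]
    - [[-0.0061, 0.0011, -0.0232], [0, 0, 0], -1]
    - [[-0.01, 0.0018, -0.0217], [0, 0, 0], -1]
    - [[-0.0135, 0.0025, -0.0196], [0, 0, 0], -1]
    - [[-0.0167, 0.0031, -0.0169], [0, 0, 0], -1]

```text
time: 9.35
ee_pos: [0.5727, -0.0314, 0.102]
tool_rot: [0.996, -0.092, -0.002, -0.0]
wrist_force: [-13.1, 3.7, 21.8]
width: 0.0232
```

```bash
python3 st.py
```

```text
9.35 r 0.04996495678820231 q 2.4676003772942523 y -0.18776833562181736 F [-13.1   3.7  21.8] 0.02318503941606825
```

carry_out:
  rows:
    - [[-0.005, 0.001, 0.01], [0, 0, 0], -1]
    - [[0, 0, 0], [0, 0, 0], -1]

```text
time: 9.52
ee_pos: [0.5736, -0.0317, 0.1038]
tool_rot: [0.996, -0.092, 0.002, -0.0]
wrist_force: [7.0, 0.4, -9.5]
width: 0.0229
```

```bash
python3 st.py
```

```text
9.5167 r 0.04918475730407831 q 2.4293486866598126 y -0.187866806851627 F [ 7.   0.4 -9.5] 0.02291385692866753
```

```bash
cat > st.py <<'E'
from h import *
import sys
o=arm.get_obs();s=[.5763,.1589,-.1835];c,n=np.cos(s[2]),np.sin(s[2]);d=o['ee_pos'][:2]-s[:2]
F=o['wrist_force'];Fx=c*F[0]+n*F[1]
ex,ez=float(sys.argv[1]),float(sys.argv[2])
X=c*d[0]+n*d[1]-ex;Z=o['ee_pos'][2]-ez;q=np.arctan2(X,Z)
print(o['time'],'r',np.hypot(X,Z).round(4),'q',q.round(3),'y',(-n*d[0]+c*d[1]).round(4),'F',F.round(1),'Frad',round(Fx*np.sin(q)+F[2]*np.cos(q),1),o['width'].round(4))
if len(sys.argv)>3:
    X-=Fx/8e3;Z-=F[2]/8e3
    q%=2*np.pi
    for t in np.linspace(q,float(sys.argv[3]),int(sys.argv[4])+1)[1:]:
        dx=.055*np.sin(t)-X;dz=.055*np.cos(t)-Z;X+=dx;Z+=dz
        print([round(float(v)/.4,4) for v in (dx*c,dx*n,dz)],end=' ')
E
python3 st.py -.003 .1457 3.84 8
```

```text
Traceback (most recent call last):
  File "st.py", line 7, in <module>
    print(o['time'],'r',np.hypot(X,Z).round(4),'q',q.round(3),'y',(-n*d[0]+c*d[1]).round(4),'F',F.round(1),'Frad',round(Fx*np.sin(q)+F[2]*np.cos(q),1),o['width'].round(4))
                                                                                                                                                       ^^^^^^^^^^^^^^^^
AttributeError: 'float' object has no attribute 'round'
```

```bash
sed -i "s/o\['width'\].round(4)/round(o['width'],4)/" st.py; python3 st.py -.003 .1457 3.84 8
```

```text
9.5167 r 0.0547 q 2.444 y -0.1879 F [ 7.   0.4 -9.5] Frad 11.7 0.0229
[-0.0167, 0.0031, -0.0173] [-0.0214, 0.004, -0.0101] [-0.0228, 0.0042, -0.0062] [-0.0235, 0.0044, -0.0021] [-0.0235, 0.0044, 0.0021] [-0.0228, 0.0042, 0.0062] [-0.0214, 0.004, 0.0101] [-0.0193, 0.0036, 0.0138]
```

carry_out:
  rows:
    - [[-0.0167, 0.0031, -0.0173], [0, 0, 0], -1]
    - [[-0.0214, 0.004, -0.0101], [0, 0, 0], -1]
    - [[-0.0228, 0.0042, -0.0062], [0, 0, 0], -1]
    - [[-0.0235, 0.0044, -0.0021], [0, 0, 0], -1]

```text
time: 9.85
ee_pos: [0.5405, -0.0254, 0.0908]
tool_rot: [0.996, -0.092, 0.002, -0.0]
wrist_force: [5.0, 2.5, -0.8]
width: 0.0236
```

```bash
python3 st.py -.003 .1457
```

```text
9.85 r 0.055 q 3.117 y -0.1877 F [ 5.   2.5 -0.8] Frad 0.9 0.0236
```

Circle centre is now right. Continuing.

carry_out:
  rows:
    - [[-0.0235, 0.0044, 0.0021], [0, 0, 0], -1]
    - [[-0.0228, 0.0042, 0.0062], [0, 0, 0], -1]
    - [[-0.0214, 0.004, 0.0101], [0, 0, 0], -1]
    - [[-0.0193, 0.0036, 0.0138], [0, 0, 0], -1]

```text
time: 10.18
ee_pos: [0.504, -0.0184, 0.1039]
tool_rot: [0.996, -0.092, 0.001, -0.0]
wrist_force: [4.1, 3.9, -1.9]
width: 0.0234
```

```bash
python3 st.py -.003 .1457 4.89 6
```

```text
10.1833 r 0.055 q -2.434 y -0.1876 F [ 4.1  3.9 -1.9] Frad -0.7 0.0234
[-0.0154, 0.0029, 0.0164] [-0.0133, 0.0025, 0.0196] [-0.0097, 0.0018, 0.0217] [-0.0059, 0.0011, 0.023] [-0.0019, 0.0004, 0.0237] [0.0021, -0.0004, 0.0237]
```

carry_out:
  rows:
    - [[-0.0154, 0.0029, 0.0164], [0, 0, 0], -1]
    - [[-0.0133, 0.0025, 0.0196], [0, 0, 0], -1]
    - [[-0.0097, 0.0018, 0.0217], [0, 0, 0], -1]
    - [[-0.0059, 0.0011, 0.023], [0, 0, 0], -1]
    - [[-0.0019, 0.0004, 0.0237], [0, 0, 0], -1]
    - [[0.0021, -0.0004, 0.0237], [0, 0, 0], -1]

```text
time: 10.68
ee_pos: [0.4858, -0.015, 0.1554]
tool_rot: [0.996, -0.092, 0.0, -0.001]
wrist_force: [4.9, 4.9, -5.2]
width: 0.0232
```

```bash
python3 st.py -.003 .1457 6.283 8
```

```text
10.6833 r 0.0551 q -1.394 y -0.1875 F [ 4.9  4.9 -5.2] Frad -4.8 0.0232
[0.0077, -0.0014, 0.0214] [0.01, -0.0019, 0.0217] [0.0135, -0.0025, 0.0196] [0.0167, -0.0031, 0.0169] [0.0193, -0.0036, 0.0137] [0.0213, -0.004, 0.0101] [0.0227, -0.0042, 0.0062] [0.0234, -0.0043, 0.0021]
```

carry_out:
  rows:
    - [[0.0077, -0.0014, 0.0214], [0, 0, 0], -1]
    - [[0.01, -0.0019, 0.0217], [0, 0, 0], -1]
    - [[0.0135, -0.0025, 0.0196], [0, 0, 0], -1]
    - [[0.0167, -0.0031, 0.0169], [0, 0, 0], -1]
    - [[0.0193, -0.0036, 0.0137], [0, 0, 0], -1]
    - [[0.0213, -0.004, 0.0101], [0, 0, 0], -1]
    - [[0.0227, -0.0042, 0.0062], [0, 0, 0], -1]
    - [[0.0234, -0.0043, 0.0021], [0, 0, 0], -1]
    - [[0, 0, 0], [0, 0, 0], -1]
    - [[0, 0, 0], [0, 0, 0], -1]

```text
time: 11.52
ee_pos: [0.5412, -0.0256, 0.2007]
tool_rot: [0.996, -0.092, 0.001, -0.0]
wrist_force: [3.3, 3.8, 1.4]
width: 0.0228
```

```bash
python3 st.py -.003 .1457
```

```text
11.5167 r 0.055 q 0.039 y -0.1878 F [3.3 3.8 1.4] Frad 1.5 0.0228
```

carry_out:
  rows:
    - [[0.003, -0.0006, 0], [0, 0, 0], -1]
    - [[0, 0, 0], [0, 0, 0], 0.3]
    - [[0, 0, 0], [0, 0, 0], 0.3]
    - [[0, 0, 0], [0, 0, 0], 0.3]
    - [[0, 0, 0], [0, 0, 0], 0.3]
    - [[0, 0, 0], [0, 0, 0], 0.3]
    - [[0, 0, 0.05], [0, 0, 0], 0.3]
    - [[0, 0, 0.1], [0, 0, 0], 0.3]
    - [[0, 0, 0.1], [0, 0, 0], 0.3]
    - [[-0.08, 0, 0], [0, 0, 0], -1]

```text
time: 12.35
ee_pos: [0.5171, -0.0266, 0.3093]
tool_rot: [0.996, -0.092, 0.009, 0.0]
wrist_force: [1.5, 0.2, 1.6]
width: 0.053
```

carry_out:
  rows:
    - [[-0.095, 0.02, 0], [0, 0, 0.0385], -1]
    - [[-0.095, 0.02, 0], [0, 0, 0.0385], -1]
    - [[-0.095, 0.02, 0], [0, 0, 0.0385], -1]
    - [[-0.03, 0.02, 0], [0, 0, 0.0385], -1]

```text
time: 12.68
ee_pos: [0.3794, 0.0062, 0.2995]
tool_rot: [0.988, 0.152, -0.001, -0.0]
wrist_force: [0.0, -0.1, -0.6]
width: 0.0263
```

```bash
python3 look.py l2 0.02 .44
```

```text
12.7833 [0.38162845 0.00666368 0.30010976] 0.01796107529933851
```

View pics/l2.png

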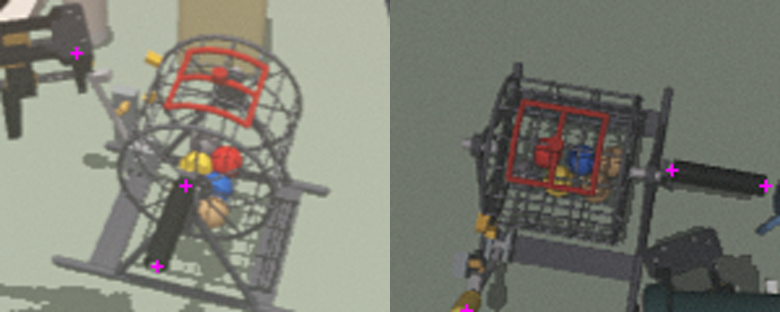

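Door back on top and the handle are exactly as before, with the balls rearranged (red and blue swapped). The lever is still in its notch: in the top view the knob is at (466,305). Now around to the robot's side of the knob with the fingers shut.

carry_out:
  rows:
    - [[-0.0078, 0.075, 0], [0, 0, 0.0383], -1]
    - [[-0.0078, 0.075, 0], [0, 0, 0.0383], -1]
    - [[-0.0078, 0.075, 0], [0, 0, 0.0383], -1]
    - [[-0.0078, 0.075, 0], [0, 0, 0.0383], -1]
    - [[-0.0078, 0.075, 0], [0, 0, 0.0383], -1]
    - [[-0.0078, 0.075, 0], [0, 0, 0.0383], -1]
    - [[-0.0078, 0.075, 0], [0, 0, 0.0383], -1]
    - [[-0.0078, 0.075, 0], [0, 0, 0.0383], -1]
    - [[-0.0078, 0.075, 0], [0, 0, 0.0383], -1]
    - [[0, 0, 0], [0, 0, 0], -1]

```text
time: 13.62
ee_pos: [0.3559, 0.2805, 0.2996]
tool_rot: [0.769, 0.64, 0.001, -0.001]
wrist_force: [0.0, 0.7, 0.8]
width: 0.0005
```

carry_out:
  rows:
    - [[0, 0, -0.1], [0, 0, 0], -1]
    - [[0, 0, -0.1], [0, 0, 0], -1]
    - [[0, 0, -0.1], [0, 0, 0], -1]
    - [[0, 0, -0.035], [0, 0, 0], -1]
    - [[0, 0, 0], [0, 0, 0], -1]
    - [[0, 0, 0], [0, 0, 0], -1]

```text
time: 14.12
ee_pos: [0.3557, 0.2755, 0.1652]
tool_rot: [0.771, 0.637, -0.001, -0.0]
wrist_force: [-0.4, 0.0, 0.5]
width: 0.0003
```

```bash
python3 st.py 0 0
```

```text
14.1167 r 0.2898 q -0.964 y 0.0744 F [-0.4  0.   0.5] Frad 0.6 0.0003
```

carry_out:
  rows:
    - [[0.016, -0.003, 0], [0, 0, 0], -1]
    - [[0.016, -0.003, 0], [0, 0, 0], -1]
    - [[0.016, -0.003, 0], [0, 0, 0], -1]
    - [[0.016, -0.003, 0], [0, 0, 0], -1]
    - [[0.016, -0.003, 0], [0, 0, 0], -1]
    - [[0.016, -0.003, 0], [0, 0, 0], -1]

```text
time: 14.62
ee_pos: [0.3914, 0.2707, 0.1703]
tool_rot: [0.771, 0.637, -0.002, -0.004]
wrist_force: [-23.7, -3.1, 34.9]
width: 0.0003
```

carry_out:
  rows:
    - [[0.016, -0.003, 0], [0, 0, 0], -1]
    - [[0.016, -0.003, 0], [0, 0, 0], -1]
    - [[0.016, -0.003, 0], [0, 0, 0], -1]
    - [[0.016, -0.003, 0], [0, 0, 0], -1]

```text
time: 14.95
ee_pos: [0.4206, 0.2639, 0.1661]
tool_rot: [0.771, 0.637, 0.0, -0.0]
wrist_force: [0.1, 0.9, 0.3]
width: 0.0004
```

carry_out:
  rows:
    - [[-0.05, 0.009, 0], [0, 0, 0], -1]
    - [[-0.08, 0.015, 0], [0, 0, 0], -1]
    - [[-0.05, 0.01, 0.08], [0, 0, 0], -1]
    - [[0, 0, 0.1], [0, 0, 0], -1]
    - [[0, 0, 0.1], [0, 0, 0], -1]
    - [[0, 0.06, 0.05], [0, 0, 0], -1]
    - [[0, 0.1, 0], [0, 0, 0], -1]
    - [[0, 0.08, 0], [0, 0, 0], -1]

```text
time: 15.62
ee_pos: [0.3491, 0.376, 0.3009]
tool_rot: [0.771, 0.637, 0.003, -0.001]
wrist_force: [-0.5, -0.3, -0.6]
width: 0.0004
```

```bash
python3 look.py l3 0.02 0
```

```text
15.7167 [0.34798222 0.37713402 0.29799699] 0.00014887344314999646
```

View pics/l3.png

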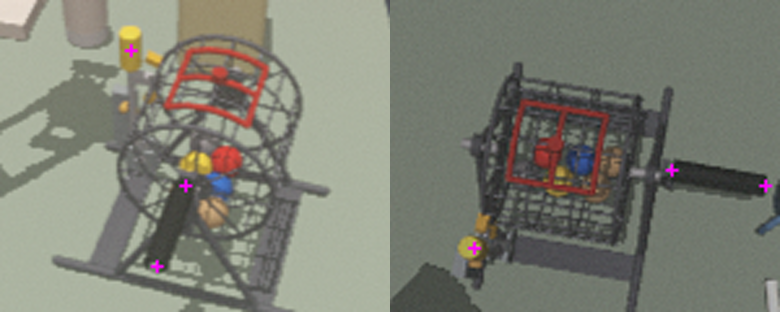

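The lever is upright on its locked mark (scene crop 131,50). The door is on top and the arm is clear. One last comparison of the other objects, then hand in.

```bash
python3 - <<'E'
from h import *
import cv2
a=cv2.imread('pics/top0.png').astype(int);b=arm.read_camera('top')[:,:,::-1].astype(int)
for l in ['mug','marker','jug','bottle','ball_tray','chip_tray']:
    r=arm.search_frame('top',l);print(l,[(np.round(d['box']).tolist(),round(d['p'],2)) for d in r[:1]])
for n,(x,y,w,h) in dict(mug=(381,207,35,27),marker=(367,258,9,46),ball=(449,167,56,60),chip=(469,233,55,55)).items():
    p=np.s_[y-h//2:y+h//2,x-w//2:x+w//2];print(n,abs(a[p]-b[p]).mean().round(1))
o=arm.get_obs();print(o['time'],o['wrist_force'].round(1))
print(arm.finish_job())
E
```

```text
mug [([380.0, 206.0, 38.0, 27.0], 0.88)]
marker [([368.0, 257.0, 11.0, 43.0], 0.62)]
jug [([169.0, 197.0, 74.0, 44.0], 0.63)]
bottle [([178.0, 259.0, 36.0, 14.0], 0.86)]
ball_tray [([452.0, 165.0, 56.0, 60.0], 0.6)]
chip_tray [([468.0, 231.0, 53.0, 57.0], 0.62)]
mug 3.9
marker 4.6
ball 4.5
chip 4.6
16.0667 [ 0.4  0.5 -0.4]
the job is handed in; nothing more can be done
None
```

The bingo cage is mixed and locked again, and I handed the job in at about 16 s. I pulled the lever into its holding notch and checked that it stayed there by itself. I then cranked the drum one full turn with its top moving to the far side, and pushed the lever so that it snapped back upright.

**Last checks:** The red door and crank are back where they started; by the arm's position the drum ended at about 6.3 rad. The knob sits on its locked mark and the wrist force is near zero. The mug, marker, jug and trays show within about 3 pixels of their first positions. The bottle's box differs more (centre off by about 6 pixels and smaller), possibly because the arm hid part of it; I did not check it further.

**What was off:**
- **Circle centre:** My first estimate of the crank's circle was about 5 mm out, which put up to about 26 N sideways on the handle. I corrected it partway round.
- **Final push:** The shut fingertips briefly read about 42 N at the wrist as the lever came out of its notch. That was contact at the fingertips, and it is below the 120 N wrist limit.

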